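Hold the flush dial of the channel in use

ROBOT

A 6-joint arm with a two-finger parallel gripper is mounted at the origin on the work surface. World frame = base frame: x ahead of the robot, y to its left, z up, the work surface at z = 0. Lengths are in mm, angles in rad, forces in N, time in s.
With the tool pointing down it reaches from about 350 to 875 mm from the base axis. Payload 4.2 kg.
Tool frame: the origin (TCP) lies at the very end of the fingers, on their centre line; the grasp point (between the pads) lies 19 mm behind it (arm.grip_point_offset is the distance from the TCP to the grasp point, in mm); z points along the fingers, y is the direction in which the jaws open and shut (so a half turn about z gives the same grasp; the last joint's range is limited). The gripper opens to 85 mm and grips with 20 to 120 N. Pads are 22 mm wide; open, the fingers measure 114 mm over their backs; the gripper's body (76 mm by 85 mm) begins 54 mm behind the grasp point. The pads swing forward as they close: fully open they stand 13 mm farther back than shut.
Start: joints at [-0.919, 0.385, 0.008, 0, -1.194, -0.259], TCP at [239.249, -577.373, 231.312] pointing down, gripper open.
Joint ranges: [-3.14, 3.14], [-1.21, 2.06], [-1.07, 1.41], [-3.16, 2.05], [-2.99, -0.16], [-3.1, 3.1]. Speed limits (rad/s): [2.79, 2.79, 3.14, 3.14, 3.14, 3.14].

INTERFACE

Orientations are given as a unit quaternion [x, y, z, w].
In Python, from bench import arm gives the robot as it stands.
- The arm moves only by the tool drive_tool, never from a script. Its argument "steps" is a list of rows, each a list of 5 numbers: the shift along the tool's x, y, z in m, then the turn about the tool's z in degrees, then the finger opening in m, from 0 to 0.0854. A call has 1 to 20 rows; each row shifts and turns the commanded pose from where the row before left it, along the tool's axes as they then stand; what a row does not reach is not made up. A row lasts 1/10 s, in which the tool goes at most 50 mm and 8.59 degrees, less where a joint would pass 70% of its speed; a pose out of reach is approached as far as the arm can. A call is refused whole if a number of a shift passes 0.05 or a number of a turn 8.59, either way. A call with a gripper value outside its range is refused whole. The fingers move at their own pace and stop on an object; the grip force is fixed at half the most. Time passes only in rows, so rows that do not move let the fingers close. It gives the time, the measured TCP pose, the force and the opening at its end, in the units of the state.
- arm.read_state(): the state, without advancing time (a new reading comes with each control period).
- arm.get_image(name): name is "side" or "top"; returns (picture, depth): 480x640x3 uint8, blue, green, red; 480x640 float32, mm along the optical axis (not along the pixel's ray), 0 where there is no reading.
- arm.camera_params(name): a dict with "K" (3x3 intrinsics, pixels), "world_to_cam" (4x4, takes a point from world to camera coordinates). Camera axes: x right, y up, looking along -z (the intrinsics and any distortion apply to the point x, -y, -z); pixel columns grow to the right and rows downward; lengths in mm; the calibration is good to about 2 mm. A picture is of the moment at which its call begins. camera_params takes no time and is no camera call.
- arm.job_done(): hands the job in, once; it reports no verdict.
The state is a dict: "clock": time; "joints": joint angles; "joint_vel": joint speeds; "joint_efforts": joint torques, N m; "position": TCP position; "ee_rot": TCP orientation; "contact_force": force on the tool from outside, world axes, zero at the start; "wrist_torque": the same for the moment, N m; "gripper_width": finger opening in mm.
Only numpy, scipy, OpenCV 4.12 (cv2) and the standard library are available. Lean on these libraries where they do the work, as an engineer would, in place of code of your own. Each camera call takes 0.05 s, during which the arm holds its last target.

TASK

One of the console's two ports carries the disc filter, the other is closed with a blanking cap. Flush the channel with the filter: turn that channel's spring-return dial clockwise past its first two detents to the third, keep it there for three seconds, and finish still holding it there with the gripper. Leave the other dial, the filter and the cap as they are, and do not disturb the other things on the table.

Things in the scene. Friction and masses are not known exactly. Their poses are not given: they have to be found in the camera images.
- console: white flushing console, a flat box 260 x 420 x 85 mm fixed on the table, long side across; origin under its centre, x to the far side, y to the robot's left. A grey line along x parts the left (+y) from the right (-y) channel; each half has a dial on the robot's side and its port 110 mm behind it (console x -45 and +65 mm, y +-110 mm)
- dial_left (a joint): left channel's dial (on the console's +y half), a grey knob with an upright wing. Rad: 0 at rest, growing as it turns CLOCKWISE seen from above; detents 0.35, 0.70 and 1.05 (60 degrees), end stop 1.20. Detents are only felt, they keep nothing: a spring turns it back to 0 from anywhere (0.10 N m at rest, 0.18 at the third; about 0.05 more on the way to each detent).
- dial_right (a joint): right channel's dial (on the console's -y half), a grey knob with an upright wing. Rad: 0 at rest, growing as it turns CLOCKWISE seen from above; detents 0.35, 0.70 and 1.05 (60 degrees), end stop 1.20. Detents are only felt, they keep nothing: a spring turns it back to 0 from anywhere (0.10 N m at rest, 0.18 at the third; about 0.05 more on the way to each detent).
- dial_left_grip (a point): point on the left dial's axis, 40 mm above the console's top. The wing: 46 x 14 mm, from 14 to 54 mm above the top; under it a 48 mm disc (6 to 14 mm) on a fixed 72 mm base. x along the wing, z up; turns with the dial. A white pointer line is on the wing's -x end (robot's side): at rest it points at a dark line, at the detents at one, two, three dark dots.
- dial_right_grip (a point): point on the right dial's axis, 40 mm above the console's top. The wing: 46 x 14 mm, from 14 to 54 mm above the top; under it a 48 mm disc (6 to 14 mm) on a fixed 72 mm base. x along the wing, z up; turns with the dial. A white pointer line is on the wing's -x end (robot's side): at rest it points at a dark line, at the detents at one, two, three dark dots.
- port_left (a point): foot of the left channel's port, an 11 mm steel stub 18 mm high, on the console's top face
- port_right (a point): the same for the right channel
- filter: white disc filter pushed over one port's stub: a flat disc 62 mm across on a 22 mm neck with a thin spout on top, 54 mm high in all; origin at the centre of its foot, on the console's top face. Which port carries it varies
- cap: white blanking cap over the other port: a plain cylinder 24 mm across, 30 mm high; origin at the centre of its foot
- beaker: small steel beaker, 52 mm across, 60 mm high, standing on the console between the ports; origin under its centre. Leave it
- bottle: clear closed bottle, 64 mm across, 170 mm high; origin under its centre. Leave it
- tape: paper tape roll lying flat, 68 mm across, 24 mm high; origin under its centre. Leave it
- dish: open steel dish 100 x 170 x 35 mm; origin under its centre. Leave it
- carton: cardboard box 80 x 110 x 55 mm; origin under its centre. Leave it
- grasper: steel grasper lying flat, about 260 mm long with black ring handles at its -x end, 12 mm high. Leave it
- scissors: the same, about 210 mm long. Leave it

How it is judged:
By the outcome, as a careful person would: the job done as asked, in the order asked, and still so for the second after the job is handed in, while the arm keeps its last pose, push and grip.
It also fails if it takes over 38 s, if anything falls off the work surface, if the arm or the gripper's body presses on something with over 40 N, if the wrist force passes 120 N, or if a joint passes its speed limit or range.

## Working session

There is one attempt and no reset: what is moved stays moved. The work goes in short steps, Python scripts to look and compute and a tool call to move; the robot and the scene stay as the last step left them, time stands still between calls to the robot, and variables do not carry over. Pictures are saved under pics/ and viewed, and the job is handed in when it is done.

Besides the shell and the picture viewer there is one more tool, called after "Request:" as name([rows], argument=value, ...), one row to a line, values as JSON. drive_tool: Moves the arm, as the interface text tells. Its arguments: {"type":"object","properties":{"steps":{"type":"array"}},"required":["steps"]}

```bash
mkdir -p pics; ls; python3 - <<'E'
from bench import arm
import cv2,numpy as np
s=arm.read_state();print(s)
for n in("top","side"):
    im,d=arm.get_image(n);cv2.imwrite(f"pics/{n}0.png",im);np.save(f"{n}0.npy",d)
    p=arm.camera_params(n);print(n,p)
E
```

```text
pics
{'clock': 0.0, 'joints': array([-9.19420947e-01,  3.85571975e-01,  6.63131928e-03, -5.02866332e-04,
       -1.19399577e+00, -2.58592576e-01]), 'joint_vel': array([-0.00137582, -0.00090894, -0.00028712, -0.00071088,  0.00064612,
        0.00232336]), 'joint_efforts': array([-5.99032546e-06, -3.92287624e+01,  1.88404244e+01,  4.18621302e+00,
       -4.56668698e-03, -3.53432441e-06]), 'position': array([ 239.01843976, -576.86204996,  230.21385009]), 'ee_rot': array([-1.95040279e-01,  9.80794622e-01,  1.06388764e-03, -2.60309893e-04]), 'contact_force': array([-0.22561564,  0.22288492,  0.25840543]), 'wrist_torque': array([ 0.02323322,  0.01992626, -0.03733132]), 'gripper_width': 85.2907770772133}
top {'K': array([[586.50203759,   0.        , 309.23772153],
       [  0.        , 586.50203759, 250.79372023],
       [  0.        ,   0.        ,   1.        ]]), 'world_to_cam': array([[-1.90540853e-02, -9.99663121e-01,  1.76234581e-02,
        -4.58739902e+00],
       [ 9.95459454e-01, -1.73239065e-02,  9.35967799e-02,
        -5.54147753e+02],
       [-9.32599419e-02,  1.93268390e-02,  9.95454196e-01,
        -1.34199980e+03],
       [ 0.00000000e+00,  0.00000000e+00,  0.00000000e+00,
         1.00000000e+00]])}
side {'K': array([[558.55420394,   0.        , 317.94814931],
       [  0.        , 558.55420394, 242.08132447],
       [  0.        ,   0.        ,   1.        ]]), 'world_to_cam': array([[-9.88632333e-01, -1.49779300e-01,  1.31251902e-02,
         5.33000905e+02],
       [ 1.19331552e-01, -7.28551042e-01,  6.74517131e-01,
        -1.42131160e+02],
       [-9.14663330e-02,  6.68415694e-01,  7.38142513e-01,
        -1.30408684e+03],
       [ 0.00000000e+00,  0.00000000e+00,  0.00000000e+00,
         1.00000000e+00]])}
```

View pics/top0.png

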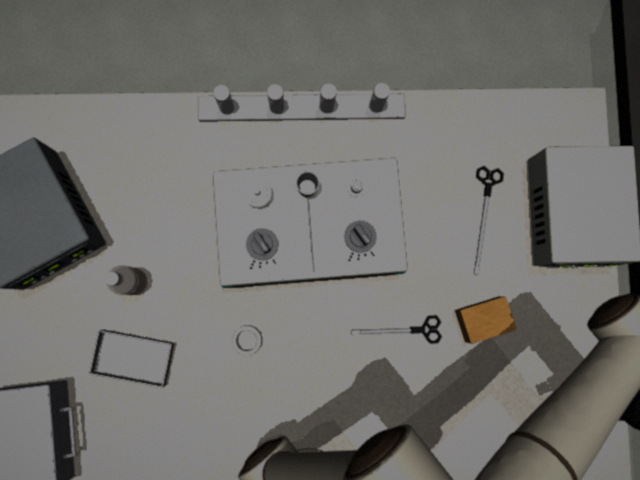

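View pics/side0.png

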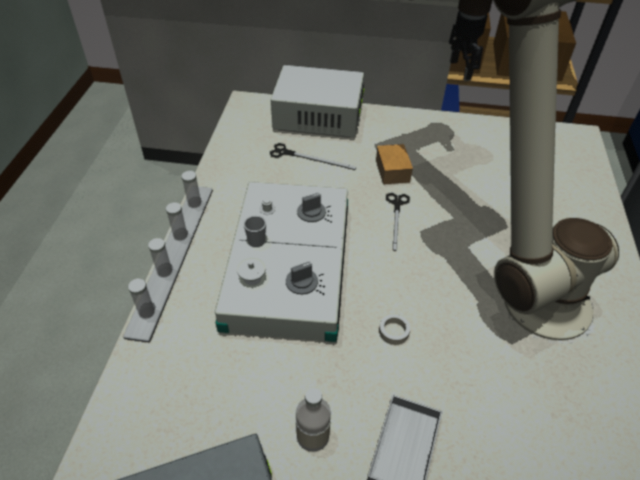

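The disc filter is on the left (+y) port: top view (261,196), side view (252,270). The cap is on the right at top view (356,187). So I want the left dial, at top view (262,243). Next I'll zoom in and measure it.

```bash
cat > h.py <<'E'
import numpy as np,cv2
from bench import arm
def ray(n,u,v):
    p=arm.camera_params(n);K=p["K"];T=p["world_to_cam"];R=T[:3,:3];t=T[:3,3]
    d=np.array([(u-K[0,2])/K[0,0],-(v-K[1,2])/K[1,1],-1.])
    return -R.T@t,R.T@d
def onz(n,u,v,z):
    o,d=ray(n,u,v);return o+d*(z-o[2])/d[2]
def dep(n,u,v,D):
    o,d=ray(n,u,v);return o+d*D
def proj(n,P):
    p=arm.camera_params(n);K=p["K"];c=p["world_to_cam"]@np.r_[P,1]
    return K[0,0]*c[0]/-c[2]+K[0,2],K[1,1]*-c[1]/-c[2]+K[1,2]
def cloud(n,d):
    p=arm.camera_params(n);K=p["K"];T=p["world_to_cam"];v,u=np.indices(d.shape)
    c=np.stack([(u-K[0,2])/K[0,0]*d,-(v-K[1,2])/K[1,1]*d,-d],-1)
    return (c-T[:3,3])@T[:3,:3]
E
python3 - <<'E'
from h import *
im=cv2.imread("pics/top0.png");si=cv2.imread("pics/side0.png")
a=cv2.resize(im[215:280,225:290],(400,400),interpolation=cv2.INTER_CUBIC)
b=cv2.resize(si[250:305,275:330],(400,400),interpolation=cv2.INTER_CUBIC)
cv2.imwrite("pics/z0.png",np.hstack([a,b]))
d=np.load("top0.npy");X=cloud("top",d)
# console: top plane, bbox
z=X[...,2];m=((z>75)&(z<95)&(d>0)).astype(np.uint8);m[:,:205]=0;m[:,415:]=0;m[:150]=0;m[300:]=0
print("top z",np.median(z[m>0]))
pts=X[m>0][:,:2].astype(np.float32);print(cv2.minAreaRect(pts))
for n,dd,r in(("top",d,(215,275,230,295)),("side",np.load("side0.npy"),(250,300,275,330))):
    Y=cloud(n,dd);sub=np.zeros(dd.shape,bool);sub[r[0]:r[1],r[2]:r[3]]=1
    w=sub&(Y[...,2]>133)&(Y[...,2]<150);P=Y[w];print(n,len(P),P.mean(0),P.max(0)); print(cv2.minAreaRect(P[:,:2].astype(np.float32)))
E
```

```text
top z 85.65547770066432
((618.0048828125, -15.494842529296875), (260.9553527832031, 420.9063720703125), 3.5783543586730957)
top 139 [565.27590925  91.26768559 138.97784748] [586.07888073 107.4359475  145.40991445]
((565.512939453125, 91.35968017578125), (45.79833221435547, 13.861024856567383), 33.9340934753418)
side 120 [563.00165048  96.77204934 136.75140506] [583.55559248 112.43238249 141.17901469]
((563.4765625, 96.021728515625), (44.9968147277832, 16.364429473876953), 36.09825897216797)
```

View pics/z0.png

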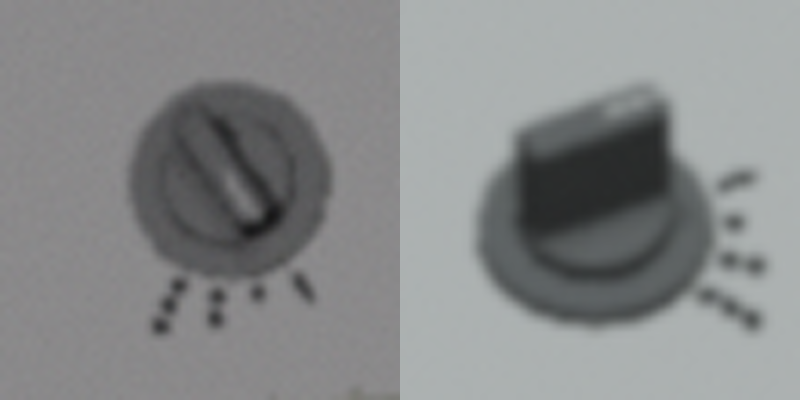

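The filter is on the left channel. The wing centre is at about (565.5, 92), its rest direction about 34° in the world frame, and the console top at 85.5. I'll turn the tool -11.4° and move to above the dial.

Request:
drive_tool([
  [0,0,0,-5.7,0.05],
  [0,0,0,-5.7,0.05],
  [-0.0358,0.0207,0,0,0.05],
  [-0.0358,0.0207,0,0,0.05],
  [-0.0358,0.0207,0,0,0.05],
  [-0.0358,0.0207,0,0,0.05],
  [-0.0358,0.0207,0,0,0.05],
  [-0.0358,0.0207,0,0,0.05],
  [-0.0358,0.0207,0,0,0.05],
  [-0.0358,0.0207,0,0,0.05],
  [-0.0358,0.0207,0,0,0.05],
  [-0.0358,0.0207,0,0,0.05],
  [-0.0358,0.0207,0,0,0.05],
  [-0.0358,0.0207,0,0,0.05],
  [-0.0358,0.0207,0,0,0.05],
  [-0.0358,0.0207,0,0,0.05],
  [-0.0358,0.0207,0,0,0.05],
  [-0.0358,0.0207,0,0,0.05],
  [-0.0358,0.0207,0,0,0.05],
  [-0.0358,0.0207,0,0,0.05],
])

```text
clock: 2.1
position: [566.4, 93.0, 230.9]
ee_rot: [-0.292, 0.957, 0.0, -0.0]
contact_force: [0.4, -0.4, -0.8]
gripper_width: 50.3
```

Request:
drive_tool([
  [0,0,0,0,0.05],
  [0,0,0,0,0.05],
])

```text
clock: 2.3
position: [565.9, 92.1, 230.3]
ee_rot: [-0.292, 0.956, -0.0, -0.001]
contact_force: [-0.3, -0.3, 0.2]
gripper_width: 50.2
```

```bash
cat >> h.py <<'E'
from scipy.spatial.transform import Rotation as Ro
def err(tx,ty,tz):
    s=arm.read_state();R=Ro.from_quat(s["ee_rot"]).as_matrix()
    d=np.array([tx,ty,tz])-s["position"]
    print("t",s["clock"],"pos",s["position"].round(1),"xaxis deg",np.degrees(np.arctan2(R[1,0],R[0,0]))%360,"z",R[:,2].round(3),"j",s["joints"].round(2),"F",s["contact_force"].round(1),"T",s["wrist_torque"].round(2),"w",round(s["gripper_width"],1))
    print("tool delta",(R.T@d).round(1))
E
python3 -c "
from h import *
err(565.5,92.5,106)
im,d=arm.get_image('side');cv2.imwrite('pics/side1.png',im)"
```

```text
t 2.3 pos [565.9  92.1 230.3] xaxis deg 213.98432992407908 z [-0.002 -0.001 -1.   ] j [ 0.44  0.3  -0.12 -0.   -1.15 -1.42] F [-0.3 -0.3  0.2] T [-0.01  0.03  0.03] w 50.2
tool delta [-1.000e-01  5.000e-01  1.243e+02]
```

View pics/side1.png

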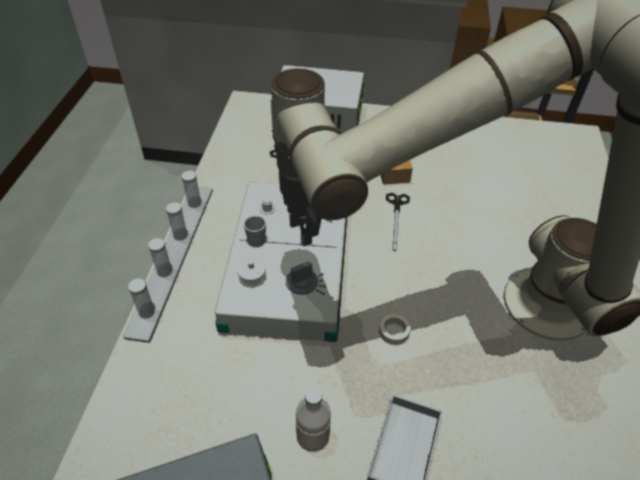

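The arm is over the left dial (side view (302,275), gripper above it) with about 0.5 mm of error. I'll go down around the wing.

Request:
drive_tool([
  [0,0,0.025,0,0.05],
  [0,0,0.025,0,0.05],
  [0,0,0.02,0,0.05],
  [0,0,0.015,0,0.05],
  [0,0,0.015,0,0.05],
  [0,0,0.012,0,0.05],
  [0,0,0.01,0,0.05],
  [0,0,0,0,0.05],
  [0,0,0,0,0.05],
])

```text
clock: 3.25
position: [566.5, 91.1, 109.7]
ee_rot: [-0.292, 0.957, -0.0, 0.0]
contact_force: [-0.6, -0.3, 0.3]
gripper_width: 49.8
```

```bash
python3 -c "
from h import *
err(565.5,92,107)
im,d=arm.get_image('side');im2,d=arm.get_image('top')
a=cv2.resize(im[210:320,230:350],(436,400),interpolation=cv2.INTER_CUBIC)
b=cv2.resize(im2[200:290,210:290],(356,400),interpolation=cv2.INTER_CUBIC)
cv2.imwrite('pics/z2.png',np.hstack([a,b]))"
```

```text
t 3.25 pos [566.5  91.1 109.7] xaxis deg 213.9028527285821 z [ 0.001 -0.    -1.   ] j [ 0.44  0.41 -0.28  0.   -0.87 -1.42] F [-0.6 -0.3  0.3] T [ 0.03  0.   -0.01] w 49.8
tool delta [0.3 1.3 2.7]
```

View pics/z2.png

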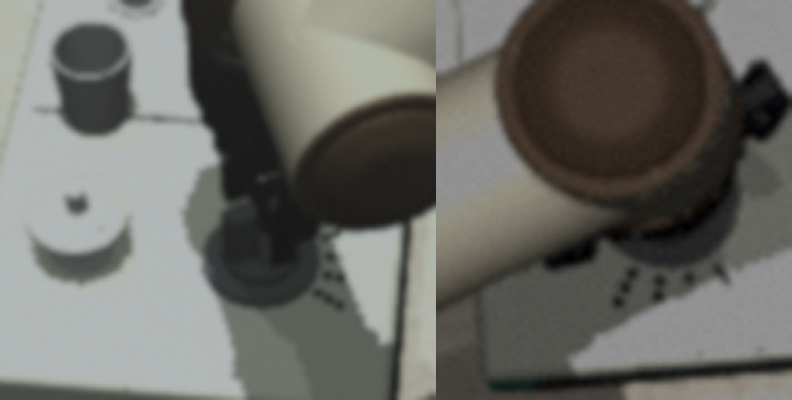

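The fingers straddle the wing with no contact. In the side crop the wing is at about (255,240), with one finger in front of it. Now I'll close.

Request:
drive_tool([
  [0,0.001,0.002,0,0.05],
  [0,0,0,0,0.03],
  [0,0,0,0,0.0],
  [0,0,0,0,0.0],
  [0,0,0,0,0.0],
  [0,0,0,0,0.0],
  [0,0,0,0,0.0],
  [0,0,0,0,0.0],
])

```text
clock: 4.15
position: [564.7, 93.8, 107.8]
ee_rot: [-0.292, 0.957, 0.001, -0.0]
contact_force: [-5.8, 6.4, 4.7]
gripper_width: 13.0
```

```bash
python3 -c "
from h import *
err(565.5,92,107)"
```

```text
t 4.15 pos [564.7  93.8 107.8] xaxis deg 213.92160372441217 z [-0.001  0.002 -1.   ] j [ 0.45  0.41 -0.29 -0.   -0.87 -1.42] F [-5.8  6.4  4.7] T [ 1.85  1.49 -0.01] w 13.0
tool delta [ 0.3 -2.   0.8]
```

It gripped at 13 mm, with a sideways push of about 8.6 N along +tool y. I'll shift 1.5 mm that way to relieve it, then start turning.

Request:
drive_tool([
  [0,0.0015,0,0,0],
  [0,0,0,0,0],
  [0,0,0,4,0],
  [0,0,0,4,0],
  [0,0,0,4,0],
  [0,0,0,4,0],
  [0,0,0,4,0],
  [0,0,0,0,0],
  [0,0,0,0,0],
])

```text
clock: 5.05
position: [564.5, 94.0, 107.8]
ee_rot: [-0.121, 0.993, 0.0, -0.0]
contact_force: [-4.5, 3.9, 4.8]
gripper_width: 13.2
```

```bash
python3 -c "
from h import *
err(564.7,93.8,107)"
```

```text
t 5.05 pos [564.5  94.  107.8] xaxis deg 193.94295442945966 z [-0.     0.001 -1.   ] j [ 0.45  0.41 -0.29 -0.   -0.87 -1.77] F [-4.5  3.9  4.8] T [1.04 1.17 0.16] w 13.2
tool delta [-0.2 -0.3  0.8]
```

Request:
drive_tool([
  [0,0,0,4,0],
  [0,0,0,4,0],
  [0,0,0,4,0],
  [0,0,0,4,0],
  [0,0,0,4,0],
  [0,0,0,4,0],
  [0,0,0,4,0],
  [0,0,0,4,0],
  [0,0,0,4,0],
  [0,0,0,4.4,0],
  [0,0,0,0,0],
  [0,0,0,0,0],
])

```text
clock: 6.25
position: [564.4, 94.3, 107.8]
ee_rot: [0.229, 0.973, 0.0, -0.0]
contact_force: [-3.4, 5.0, 4.6]
gripper_width: 13.3
```

```bash
python3 -c "
from h import *
err(564.5,94,107.8)
im,d=arm.get_image('side');im2,d=arm.get_image('top')
a=cv2.resize(im[240:310,265:345],(456,400),interpolation=cv2.INTER_CUBIC)
b=cv2.resize(im2[215:285,225:285],(342,400),interpolation=cv2.INTER_CUBIC)
cv2.imwrite('pics/z3.png',np.hstack([a,b]));cv2.imwrite('pics/side3.png',im)"
```

```text
t 6.25 pos [564.4  94.3 107.8] xaxis deg 153.55417683057826 z [-0.     0.001 -1.   ] j [ 0.45  0.41 -0.29 -0.   -0.87 -2.48] F [-3.4  5.   4.6] T [1.36 1.31 0.18] w 13.3
tool delta [-0.2 -0.2 -0. ]
```

View pics/z3.png

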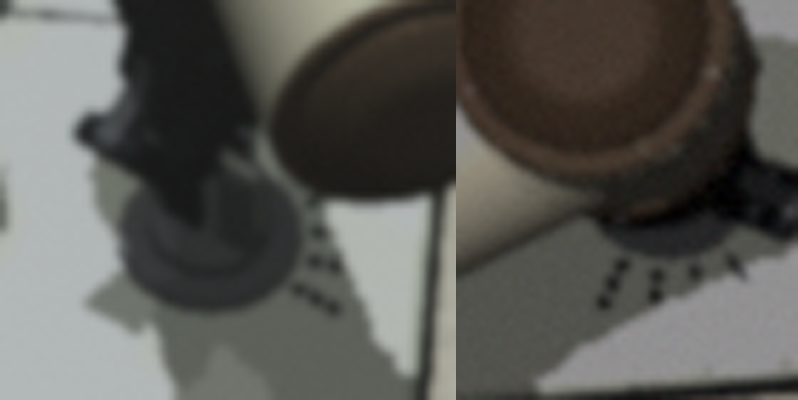

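View pics/side3.png

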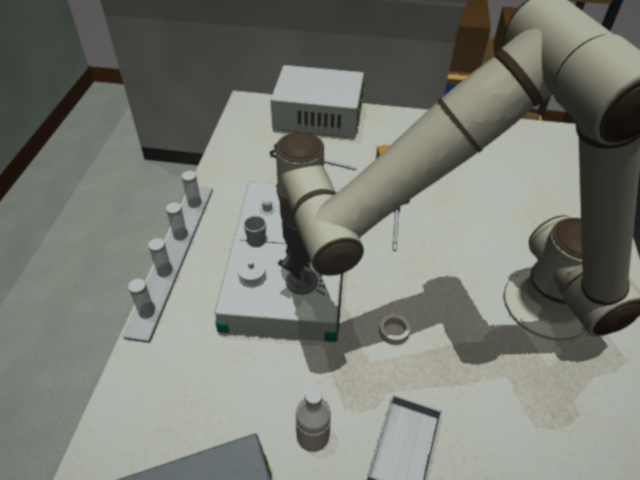

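The tool has turned 60.4° from rest, and the wrist moment is 0.18 N m, which is what the spring should give at the third detent. The side crop shows the wing (235,195) still between the pads, pointing towards the three dots (315,300). I'll add 0.5° for compliance and hold for more than 3 s.

Request:
drive_tool([
  [0,0,0,0.5,0],
  [0,0,0,0,0],
  [0,0,0,0,0],
  [0,0,0,0,0],
  [0,0,0,0,0],
  [0,0,0,0,0],
  [0,0,0,0,0],
  [0,0,0,0,0],
  [0,0,0,0,0],
  [0,0,0,0,0],
  [0,0,0,0,0],
  [0,0,0,0,0],
  [0,0,0,0,0],
  [0,0,0,0,0],
  [0,0,0,0,0],
  [0,0,0,0,0],
  [0,0,0,0,0],
  [0,0,0,0,0],
  [0,0,0,0,0],
  [0,0,0,0,0],
])

```text
clock: 8.35
position: [564.4, 94.3, 107.8]
ee_rot: [0.233, 0.972, 0.0, -0.0]
contact_force: [-4.6, 4.1, 5.1]
gripper_width: 13.2
```

Request:
drive_tool([
  [0,0,0,0,0],
  [0,0,0,0,0],
  [0,0,0,0,0],
  [0,0,0,0,0],
  [0,0,0,0,0],
  [0,0,0,0,0],
  [0,0,0,0,0],
  [0,0,0,0,0],
  [0,0,0,0,0],
  [0,0,0,0,0],
  [0,0,0,0,0],
  [0,0,0,0,0],
  [0,0,0,0,0],
  [0,0,0,0,0],
  [0,0,0,0,0],
  [0,0,0,0,0],
  [0,0,0,0,0],
  [0,0,0,0,0],
  [0,0,0,0,0],
  [0,0,0,0,0],
])

```text
clock: 10.35
position: [564.4, 94.3, 107.8]
ee_rot: [0.233, 0.972, 0.0, -0.0]
contact_force: [-4.3, 5.0, 4.1]
gripper_width: 13.1
```

```bash
python3 -c "
from h import *
err(564.5,94,107.8)
im,d=arm.get_image('side')
cv2.imwrite('pics/z4.png',cv2.resize(im[235:310,265:345],(640,600),interpolation=cv2.INTER_CUBIC))
Y=cloud('side',d);sub=np.zeros(d.shape,bool);sub[255:300,275:330]=1
"
```

```text
t 10.35 pos [564.4  94.3 107.8] xaxis deg 153.05644238107277 z [-0.     0.001 -1.   ] j [ 0.45  0.41 -0.29 -0.   -0.87 -2.49] F [-4.3  5.   4.1] T [1.37 1.33 0.11] w 13.1
tool delta [-0.2 -0.2  0. ]
```

View pics/z4.png

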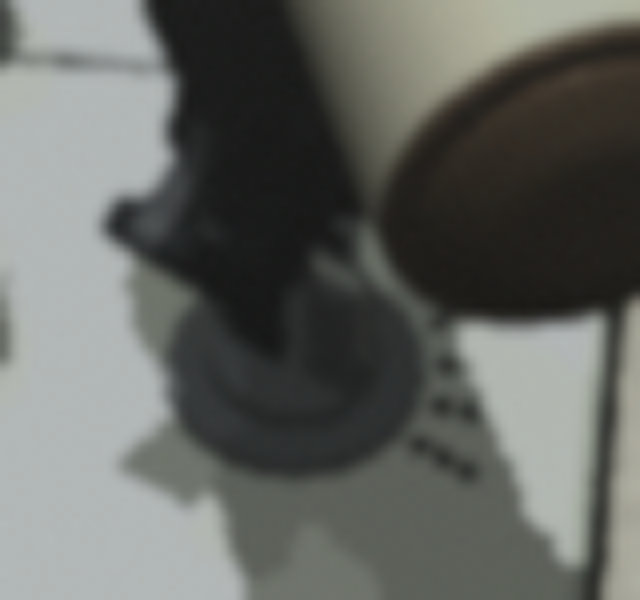

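The wrist moment reads 0.11 now against 0.18 before. I'll check whether that's noise, and check the wing angle in the image.

Request:
drive_tool([
  [0,0,0,0,0],
  [0,0,0,0,0],
])

```text
clock: 10.6
position: [564.4, 94.3, 107.8]
ee_rot: [0.233, 0.972, 0.0, -0.0]
contact_force: [-4.9, 6.1, 4.6]
gripper_width: 13.3
```

```bash
python3 -c "
from h import *
T=[]
for i in range(8):
    im,d=arm.get_image('side');T.append(arm.read_state()['wrist_torque'][2])
print(np.round(T,2),np.mean(T))
c=np.array([564.4,94.3])
S=lambda p:tuple(np.round([(p[0]-265)*8,(p[1]-235)*8]).astype(int))
big=cv2.resize(im[235:310,265:345],(640,600),interpolation=cv2.INTER_CUBIC)
for rot,col in((40,(0,255,255)),(60,(0,0,255)),(69,(255,0,0))):
    a=np.radians(33.7-rot)
    e=c-23*np.array([np.cos(a),np.sin(a)]);n=7*np.array([-np.sin(a),np.cos(a)])
    for q in(e+n,e-n): cv2.line(big,S(proj('side',[*q,139.5])),S(proj('side',[*q,99.5])),col,1)
cv2.imwrite('pics/z5.png',big)
"
```

```text
[0.13 0.21 0.16 0.2  0.19 0.21 0.19 0.14] 0.17946483089510212
```

View pics/z5.png

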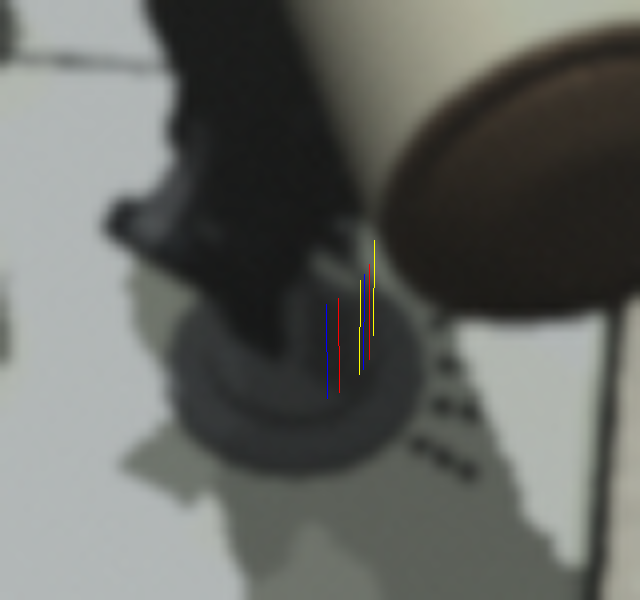

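The moment averages 0.179 N m, so the spread was noise and it matches the third detent. The hold is well over 3 s and the pose hasn't moved, so I'm handing in.

```bash
python3 -c "
from h import *
im,_=arm.get_image('top');cv2.imwrite('pics/end.png',im)
err(564.4,94.3,107.8);print(arm.job_done())"
```

```text
t 11.05 pos [564.5  94.3 107.8] xaxis deg 153.0612749214967 z [-0.     0.001 -1.   ] j [ 0.45  0.41 -0.29 -0.   -0.87 -2.49] F [-4.7  5.7  4.9] T [1.35 1.31 0.14] w 13.1
tool delta [ 0.  -0.1  0. ]
the job is handed in; nothing more can be done
None
```

The disc filter was on the left port, so I gripped the left dial's wing and turned it clockwise 60.9° (1.06 rad) to the third detent. I held it there for about 4.7 s, then handed the job in at 11.05 s with the gripper still on it.

**Checks that agreed:**
- The wrist moment averaged 0.18 N m over eight readings, which matches the spring at the third detent. Single readings ranged from 0.11 to 0.21, which I took as noise.
- The tool pose did not move during the hold, and the grip stayed at about 13 mm on the 14 mm wing.
- The highest force I read was about 10 N, at the moment of gripping.

**Checks that were weak or disagreed:**
- **Pointer:** the arm and gripper mostly hid it. The side view showed the wing towards the three dots, but only roughly, so the angle comes from the tool's turn and the moment.
- **Dial position:** the top and side depth readings differed by about 5 mm across. The first grip was 2 mm off centre, so I shifted 1.5 mm. A steady sideways push of about 7 N remained.
- **Other objects:** the side picture just after the turn shows the visible ones, including the filter, cap and beaker, where they were. The arm hides some of the others, including the right dial. I saved a last top picture but did not look at it.

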